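# Tip two parts crates and dispatch the stamped one

### The arm

A 6-joint arm with a two-finger parallel gripper is mounted at the origin on the work surface. World frame = base frame: x ahead of the robot, y to its left, z up, the work surface at z = 0. Lengths are in mm, angles in degrees, forces in N, time in s.
With the tool pointing down it reaches from about 300 to 875 mm from the base axis. Payload 6.4 kg.
Tool frame: the origin (TCP) lies midway between the tips of the shut fingers; the grasp point (between the pads) lies 19 mm behind it; x points along the fingers, y is the direction in which the jaws open and shut, and the axes are right-handed (so a half turn about x gives the same grasp; the last joint's range is limited). The gripper opens to 85 mm and grips with 20 to 120 N. Pads are 22 mm wide; open, the fingers measure 114 mm over their backs; the gripper's body (76 mm by 85 mm) begins 54 mm behind the grasp point. The pads swing forward as they close: fully open they stand 13 mm farther back than shut.
Start: joints at [65.415, 10.359, 92.074, -0, 77.567, -11.82], TCP at [127.04, 560.805, 231.288] pointing down, gripper open.
Joint ranges: [-171.53, 171.53], [-51.25, 118.39], [17.06, 147.69], [-65.23, 245.23], [0, 150.52], [-178.68, 178.68]. Speed limits (degrees/s): [147.25, 147.25, 172.46, 180, 180, 180].

### API

Orientations are given as [roll, pitch, yaw] about the fixed x, y, z axes, in that order (R = Rz(yaw) Ry(pitch) Rx(roll)).
In Python, from bench import observe, grab_frame, calibration, sign_off gives the robot as it stands.
- The arm moves only by the tool step_arm, never from a script. Its argument "steps" is text: rows parted by semicolons, each of 5 numbers parted by spaces: the shift along the tool's x, y, z in m, then the turn about the tool's x in degrees, then the closure, from 0 (fully open) to 1 (shut). A call has 1 to 12 rows; each row shifts and turns the pose as measured when the row begins, along the tool's axes as they then stand; what a row does not reach is not made up. A row lasts 1/12 s, in which the tool goes at most 41.7 mm and 7.16 degrees, less where a joint would pass 70% of its speed; a pose out of reach is approached as far as the arm can. A call is refused whole if a number of a shift passes 0.0417 or a number of a turn 7.16, either way. A call with a gripper value outside its range is refused whole. The fingers move at their own pace and stop on an object; "newtons" is the grip in N (left out, the last holds). Time passes only in rows, so rows that do not move let the fingers close. It gives the time, the measured TCP pose, the force and the opening at its end, in the units of the state.
- observe(): the state, without advancing time (a new reading comes with each control period).
- grab_frame(name): name is "side" or "top"; returns (picture, depth): 400x640x3 uint8, red, green, blue; 400x640 float32, mm along the optical axis (not along the pixel's ray), 0 where there is no reading.
- calibration(name): a dict with "fx", "fy", "cx", "cy" (pixels), "cam_to_world" (4x4, takes a point from camera to world coordinates). Camera axes: x right, y up, looking along -z (the intrinsics and any distortion apply to the point x, -y, -z); pixel columns grow to the right and rows downward; lengths in mm; the calibration is good to about 2 mm. A picture is of the moment at which its call begins. calibration takes no time and is no camera call.
- sign_off(): hands the job in, once; it reports no verdict.
The state is a dict: "clock": time; "joint_pos": joint angles; "dq": joint speeds; "effort": joint torques, N m; "tool_pos": TCP position; "tcp_rot": TCP orientation; "force": force on the tool from outside, world axes, zero at the start; "torque": the same for the moment, N m; "gripper_width": opening from 0.0 (shut) to 1.0 (fully open).
Only numpy, scipy, OpenCV 4.12 (cv2) and the standard library are available. Lean on these libraries where they do the work, as an engineer would, in place of code of your own. Each camera call takes 0.05 s, during which the arm holds its last target.

### The job

One of the two black parts crates is stamped underneath. Without grasping or lifting anything, tip each crate over towards the robot, one after the other, so that both lie on their front sides with their undersides facing away from the robot; then, with the fingers, push the stamped crate sideways, as it lies, until it is wholly between the two white tape lines of the dispatch lane. Leave the other crate lying outside the lane, and leave everything else on the bench alone.

Things in the scene. Friction and masses are not known exactly. Their poses are not given: they have to be found in the camera images.
- crate_a: open-topped black plastic parts crate, upright at first: 80 mm deep (its x), 110 wide (y), 140 high (z), walls 5 mm, heavy 10 mm floor, 0.3 to 0.65 kg, centre of mass about 34 mm above the underside. Origin: centre of its underside; its front (-x side) faces the robot within 0.3 rad. Either of the two places. Lying on its front, its x points up, its mouth faces the robot, its underside faces away
- crate_b: the other crate, same shape, size and mass range as crate_a. Either crate, pushed near its rim, tips over its opposite lower edge (most easily if the finger rises along with the wall) and falls by itself past about 0.85 rad of tilt; pushed low, it slides.
- stamp (a point): centre of the white round stamp (68 mm across) on the underside of the one stamped crate; the crate whose origin it lies at is the stamped one. In pictures it is hidden until that crate lies on its front.
- crate_a_top (a point): centre of the mouth of crate_a, 140 mm from its underside along its z
- crate_a_edge (a point): middle of the front lower edge of crate_a (the edge it tips over); stays on the bench throughout
- crate_b_edge (a point): the same for crate_b
- lane: dispatch lane between the two crates: two straight white tape lines flat on the bench, 15 mm wide, 500 mm long along the lane's x, with 180 mm clear between them (lane's y from -90 to +90 mm). Origin at the lane's centre, on the bench surface. Nothing stands in the near half of the lane.
- tape_roll: roll of tape lying flat, ring 90 mm across, 24 mm high; origin at the centre of its underside. Bystander.
- spray_can: upright metal can, 54 mm across, 150 mm high; origin at the centre of its underside. Bystander.
- screw_jar: glass jar with steel cap, 60 mm across, 75 mm high; origin at the centre of its underside. Bystander.
- mug: white mug, 76 mm across, 90 mm high; origin at the centre of its underside. Bystander.
- wrench: wrench lying on the bench; origin on its underside, its length along its x. Bystander.
- screwdriver: screwdriver lying on the bench; origin on its underside, its length along its x. Bystander.
- socket: upright steel socket, 32 mm across, 40 mm high; origin at the centre of its underside. Bystander.

How it is judged (in metres and radians):
On the way, in this order (a step that is already met when the one before it is completed fails the run):
1. one crate lies on its front, the other still stands (((angle between crate_a's own x axis and vertical below 0.2 rad and angle between crate_b's own z axis and vertical below 0.2 rad) or (angle between crate_b's own x axis and vertical below 0.2 rad and angle between crate_a's own z axis and vertical below 0.2 rad))), for 0.2 s.
2. both crates lie on their fronts (angle between each of crate_a, crate_b's own x axis and vertical below 0.2 rad), for 0.2 s.
3. the stamped crate lies between the lines of the lane (angle between crate_a's own x axis and vertical below 0.2 rad and y of crate_a in the frame of lane between -0.035 and 0.035 m and y of crate_a_top in the frame of lane between -0.035 and 0.035 m), for 0.2 s.
At the end, for the whole second after the job is handed in: Both crates lie at rest on their fronts (own x within 0.2 rad of straight up). The stamped one is between the lines: centres of underside and mouth within 35 mm of the lane's centre line. The other one's underside centre is over 120 mm from it (all of step 3 and angle between crate_b's own x axis and vertical below 0.2 rad and linear speed of each of crate_a, crate_b below 0.02 m/s and angular speed of each of crate_a, crate_b below 0.1 rad/s and not (y of crate_b in the frame of lane between -0.12 and 0.12 m)); the robot touches nothing.
It fails at once if a crate is lifted off the bench, or tipped any way but towards the robot (its front lower edge rises above 30 mm) (height (world z) of any of crate_a_edge, crate_b_edge above 0.03 m).
It fails at once if the unstamped crate is pushed into the dispatch lane (y of crate_b in the frame of lane between -0.09 and 0.09 m).
It fails at once if a bystander is moved by more than 25 mm (distance of any of tape_roll, spray_can, screw_jar, mug, wrench, screwdriver, socket from where it was at the start of the episode above 0.025 m).
It also fails if it takes over 72 s, if anything falls off the work surface, if the arm or the gripper's body presses on something with over 40 N, if the wrist force passes 120 N, or if a joint passes its speed limit or range.

## Working session

There is one attempt and no reset: what is moved stays moved. The work goes in short steps, Python scripts to look and compute and a tool call to move; the robot and the scene stay as the last step left them, time stands still between calls to the robot, and variables do not carry over. Pictures are saved under pics/ and viewed, and the job is handed in when it is done.

Besides the shell and the picture viewer there is one more tool, called after ">>>" as a command line: name --argument value ..., lists and objects as JSON in quotes. step_arm: Moves the arm, as the interface text tells. Its arguments: {"type":"object","properties":{"steps":{"type":"string"},"newtons":{"type":"number"}},"required":["steps"]}

```bash
ls; mkdir -p pics; python3 - <<'E'
from bench import observe, grab_frame, calibration
import cv2,numpy as np
print(observe())
for n in("side","top"):
    p,d=grab_frame(n); cv2.imwrite(f"pics/{n}0.png",p[:,:,::-1]); np.save(f"{n}0.npy",d); np.save(f"{n}0c.npy",p)
    c=calibration(n); print(n,c)
E
```

```text
pics
{'clock': 0.0, 'joint_pos': array([ 6.54144546e+01,  1.04020842e+01,  9.21320330e+01, -2.84530263e-04,
        7.75670665e+01, -1.18198670e+01]), 'dq': array([ 0.06233941,  0.03831943, -0.07720958,  0.0290783 , -0.06125686,
       -0.03582313]), 'effort': array([-9.72800626e-04, -4.44877088e+01, -3.51330578e+01, -6.77729968e-04,
        9.41267033e-03, -5.40264102e-05]), 'tool_pos': array([126.80118099, 560.27688064, 230.37910066]), 'tcp_rot': array([-101.66259057,   89.89881592, -114.42820743]), 'force': array([-0.73745383, -0.34166968, -0.12960001]), 'torque': array([ 0.03491106,  0.01747896, -0.0292899 ]), 'gripper_width': 0.9980328668677526}
side {'fx': 392.33118415439134, 'fy': 392.33118415439134, 'cx': 314.6586643840533, 'cy': 194.3717434261923, 'cam_to_world': array([[ 9.89967181e-01,  7.49430115e-02, -1.19785332e-01,
         4.66691136e+02],
       [-1.41257600e-01,  5.04779278e-01, -8.51612688e-01,
        -1.00934787e+03],
       [-3.35726589e-03,  8.59989201e-01,  5.10301189e-01,
         7.21754976e+02],
       [ 0.00000000e+00,  0.00000000e+00,  0.00000000e+00,
         1.00000000e+00]])}
top {'fx': 420.8369651301932, 'fy': 420.8369651301932, 'cx': 313.59196455492184, 'cy': 202.83676676490788, 'cam_to_world': array([[ 1.68009825e-02,  9.84255482e-01, -1.75951338e-01,
         4.18244865e+02],
       [-9.99783749e-01,  1.86944239e-02,  9.10899547e-03,
        -4.13692043e+00],
       [ 1.22548876e-02,  1.75760248e-01,  9.84356720e-01,
         1.32686095e+03],
       [ 0.00000000e+00,  0.00000000e+00,  0.00000000e+00,
         1.00000000e+00]])}
```

View pics/side0.png

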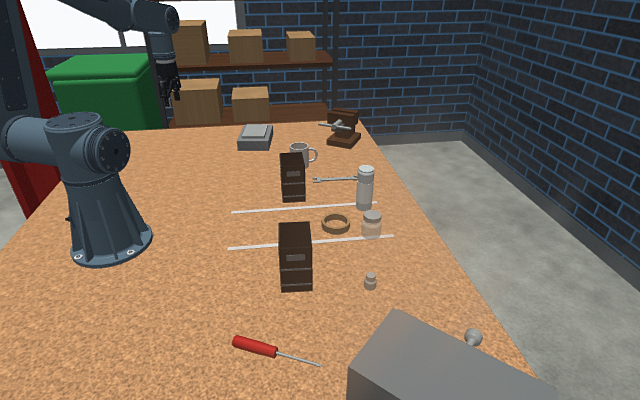

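View pics/top0.png

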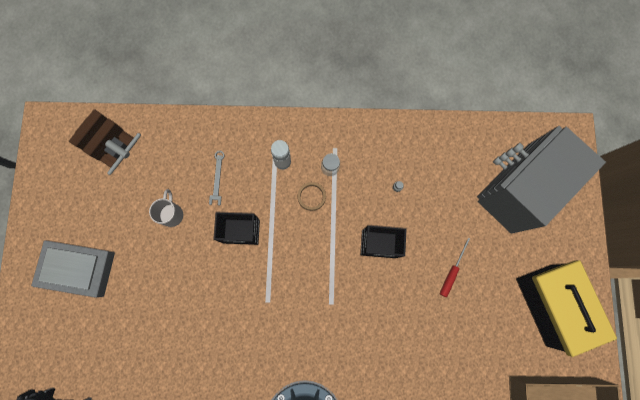

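The top view shows the left crate (+y) at about px (237,229) and the right crate (-y) at (384,241). The tape lines run near columns 270 and 333. The can, jar and roll are in the far half of the lane, and the wrench is behind the left crate. Next I measure these.

```bash
cat > h.py <<'E'
import numpy as np,cv2
from bench import *
def cloud(d,n):
    c=calibration(n); v,u=np.mgrid[0:400,0:640]
    x=(u-c['cx'])/c['fx']*d; y=-(v-c['cy'])/c['fy']*d
    P=np.stack([x,y,-d,np.ones_like(d)],-1)@c['cam_to_world'].T
    P=P[...,:3]; P[d==0]=np.nan; return P
def rect(P,name):
    r=cv2.minAreaRect(P[:,:2].astype(np.float32)); print(name,len(P),np.round(r[0],1),np.round(r[1],1),round(r[2],1),'z',np.round(np.percentile(P[:,2],[2,50,98]),1)); 
    print(np.round(cv2.boxPoints(r),0).tolist())
def proj(p,n):
    c=calibration(n); T=np.linalg.inv(c['cam_to_world']); q=T@np.append(p,1)
    return c['cx']+c['fx']*q[0]/-q[2], c['cy']+c['fy']*(-q[1])/-q[2]
E
python3 - <<'E'
from h import *
d=np.load('top0.npy');p=np.load('top0c.npy').astype(int);P=cloud(d,'top')
def roi(u0,u1,v0,v1,zl,zh,name):
    Q=P[v0:v1,u0:u1]; m=(Q[...,2]>zl)&(Q[...,2]<zh); rect(Q[m],name)
roi(205,265,200,255,128,150,'L rim'); roi(350,415,215,268,128,150,'R rim')
roi(262,292,135,175,120,170,'can');roi(318,345,148,180,60,90,'jar');roi(292,330,180,215,12,40,'roll')
roi(388,410,175,195,25,60,'socket');roi(145,180,185,228,10,110,'mug');roi(205,228,150,208,3,40,'wrench');roi(435,472,235,300,6,60,'sdriver')
print('bench z',np.nanmedian(P[300:340,150:400,2]))
w=(p.min(-1)>170)
for u0,u1,n in((262,278,'Lline'),(326,342,'Rline')):
    Q=P[180:305,u0:u1]; m=w[180:305,u0:u1]&(Q[...,2]<10); rect(Q[m],n)
    A=Q[m]; print(np.polyfit(A[:,0],A[:,1],1))
E
```

```text
L rim 296 [560.6 211.1] [111.4  80.4] 89.3 z [129.  139.4 143.8]
[[520.0, 156.0], [600.0, 155.0], [601.0, 266.0], [521.0, 267.0]]
R rim 290 [ 528.  -221.4] [110.9  80.1] 85.8 z [129.2 139.9 144.7]
[[484.0, -274.0], [564.0, -280.0], [572.0, -169.0], [492.0, -163.0]]
can 288 [788.   87.5] [49.9 50.2] 2.2 z [126.5 149.5 155. ]
[[762.0, 112.0], [764.0, 61.0], [814.0, 63.0], [812.0, 114.0]]
jar 239 [773.6 -66.3] [50.9 51.3] 61.5 z [66.  75.1 79.7]
[[739.0, -76.0], [784.0, -101.0], [808.0, -56.0], [763.0, -32.0]]
roll 248 [674.4  -9.2] [87.8 85.5] 0.4 z [15.1 23.9 29.3]
[[630.0, 33.0], [631.0, -52.0], [719.0, -52.0], [718.0, 34.0]]
socket 57 [ 710.4 -282.3] [26.2 21. ] 0.8 z [25.3 39.9 45.9]
[[697.0, -272.0], [697.0, -293.0], [724.0, -293.0], [723.0, -272.0]]
mug 588 [618.8 440. ] [99.6 75.3] 28.6 z [12.3 61.2 93.2]
[[557.0, 449.0], [593.0, 383.0], [681.0, 431.0], [644.0, 497.0]]
wrench 486 [729.1 299.3] [189.5  71.8] 3.0 z [ 3.1  6.3 12.6]
[[633.0, 330.0], [636.0, 258.0], [826.0, 268.0], [822.0, 340.0]]
sdriver 387 [ 458.3 -455.2] [109.  187.4] 87.8 z [ 6.2 21.1 29.4]
[[363.0, -506.0], [550.0, -513.0], [554.0, -404.0], [367.0, -397.0]]
bench z 0.0059307253250153735
Lline 495 [537.4 117.2] [ 13.7 381.7] 89.1 z [-4.2  1.3  6.5]
[[346.0, 113.0], [728.0, 107.0], [728.0, 121.0], [347.0, 127.0]]
[-1.54618015e-02  1.25701756e+02]
Rline 511 [538.  -77.8] [ 13.7 388.6] 89.2 z [-3.9  1.5  7. ]
[[344.0, -82.0], [732.0, -87.0], [732.0, -74.0], [344.0, -68.0]]
[-1.42097235e-02 -7.00259010e+01]
```

```bash
cat >> h.py <<'E'
from scipy.spatial.transform import Rotation as Ro
def R(): return Ro.from_euler('xyz',observe()['tcp_rot'],degrees=True).as_matrix()
def go(t,yaw_y=None):
    s=observe(); r=R(); d=np.array(t,float)-s['tool_pos']
    print('tool y',np.round(r[:,1],3),'z',np.round(r[:,2],3),'x',np.round(r[:,0],3)); print('pos',np.round(s['tool_pos'],1),'F',np.round(s['force'],1),'t',round(s['clock'],2))
    if yaw_y is not None:
        # turn about tool x (down) to bring tool y to world angle yaw_y (mod 180)
        a=np.degrees(np.arctan2(r[1,1],r[0,1])); k=((-(yaw_y-a))+90)%180-90; print('turn about x',round(k,2))
        f=Ro.from_rotvec(r[:,0]*np.radians(k)).as_matrix()@r; print('delta in end frame',np.round(f.T@d,1))
    print('delta tool',np.round(r.T@d,1),'world',np.round(d,1), 'j6',observe()['joint_pos'][5])
E
python3 -c "
from h import *
go([645,211,230],89.3)"
```

```text
tool y [ 0.221  0.975 -0.002] z [ 0.975 -0.221 -0.   ] x [-0.001 -0.001 -1.   ]
pos [126.8 560.3 230.5] F [ 0.1 -0.7  0.6] t 0.1
turn about x -12.06
delta in end frame [   0.6 -343.   522.4]
delta tool [   0.6 -226.2  582.6] world [ 5.182e+02 -3.493e+02 -5.000e-01] j6 -11.821768461572265
```

>>> step_arm --steps "0 0 0 -6 0.4;0 0 0 -6 0.4;0 -0.022 0.033 0 0.4;0 -0.022 0.033 0 0.4;0 -0.022 0.033 0 0.4;0 -0.022 0.033 0 0.4;0 -0.022 0.033 0 0.4;0 -0.022 0.033 0 0.4;0 -0.022 0.033 0 0.4;0 -0.022 0.033 0 0.4;0 -0.022 0.033 0 0.4;0 -0.022 0.033 0 0.4"

```text
clock: 1.1
tool_pos: [460.3, 333.5, 224.4]
tcp_rot: [-148.0, 89.4, -147.3]
force: [0.5, 1.0, 0.1]
gripper_width: 0.598
```

```bash
python3 -c "
from h import *
go([645,211,230],89.3)"
```

```text
tool y [-0.014  1.    -0.005] z [ 1.     0.014 -0.009] x [-0.009 -0.006 -1.   ]
pos [460.3 333.5 224.4] F [0.5 1.  0.1] t 1.1
turn about x 1.48
delta in end frame [  -6.5 -120.3  186.1]
delta tool [  -6.5 -125.1  183. ] world [ 184.7 -122.5    5.6] j6 -66.74364565114344
```

>>> step_arm --steps "0 -0.02 0.03 1.5 0.4;0 -0.02 0.03 0 0.4;0 -0.02 0.03 0 0.4;0 -0.02 0.03 0 0.4;0 -0.02 0.03 0 0.4;0 -0.02 0.03 0 0.4;0.02 0 0.003 0 0.4;0.02 0 0.003 0 0.4;0.02 0 0 0 0.4;0.02 0 0 0 0.4;0.02 0 0 0 0.4;0 0 0 0 0.4"

```text
clock: 2.1
tool_pos: [658.7, 191.5, 113.2]
tcp_rot: [-145.3, 89.1, -146.9]
force: [-0.6, -0.1, -0.1]
gripper_width: 0.6
```

```bash
python3 - <<'E'
from h import *
go([632,211,116],89.3)
p,d=grab_frame('side'); cv2.imwrite('pics/s1.png',cv2.resize(p[100:330,200:450,::-1],(800,736))[:600])
E
```

```text
tool y [ 0.028  1.    -0.009] z [ 1.    -0.028 -0.012] x [-0.013 -0.008 -1.   ]
pos [658.7 191.5 113.2] F [-0.6 -0.1 -0.1] t 2.1
turn about x -0.9
delta in end frame [ -2.6  19.2 -26.9]
delta tool [ -2.6  18.8 -27.2] world [-26.7  19.5   2.8] j6 -81.75309764551984
```

View pics/s1.png

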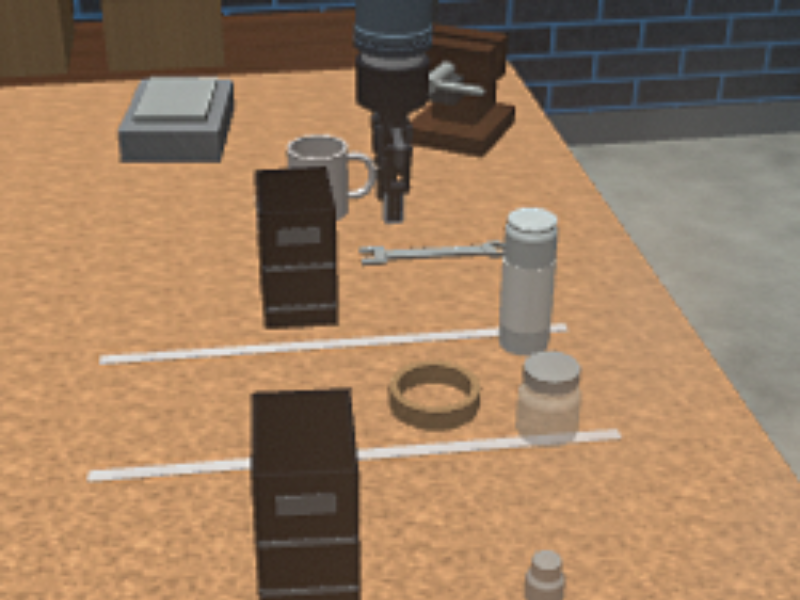

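The gripper (crop ~(390,200)) hangs behind the left crate with its tips below the rim and clear of the wrench. I align it sideways, then approach slowly.

>>> step_arm --steps "0 0.01 -0.008 -0.9 0.4;0 0.009 -0.008 0 0.4;0 0 -0.008 0 0.4;0 0 -0.005 0 0.4;0 0 -0.004 0 0.4;0 0 -0.003 0 0.4;0 0 -0.003 0 0.4;0 0 -0.003 0 0.4"

```text
clock: 2.82
tool_pos: [616.7, 215.8, 123.8]
tcp_rot: [-87.8, 89.6, -88.2]
force: [-0.3, -0.1, 1.1]
gripper_width: 0.6
```

```bash
python3 - <<'E'
from h import *
go([612,211,116],89.3)
E
```

```text
tool y [ 0.008  1.    -0.006] z [ 1.    -0.008  0.   ] x [ 0.    -0.006 -1.   ]
pos [616.7 215.8 123.8] F [-0.3 -0.1  1.1] t 2.82
turn about x 0.26
delta in end frame [ 7.9 -4.8 -4.6]
delta tool [ 7.9 -4.8 -4.6] world [-4.7 -4.8 -7.8] j6 -80.35078047837789
```

>>> step_arm --steps "0.005 -0.002 0 0 0.4;0.003 -0.002 -0.001 0 0.4;0 0 -0.003 0 0.4;0 0 -0.003 0 0.4;-0.001 0 -0.003 0 0.4;-0.001 0 -0.003 0 0.4"

```text
clock: 3.32
tool_pos: [604.2, 210.5, 117.6]
tcp_rot: [-57.7, 89.6, -58.3]
force: [2.6, 0.0, 2.2]
gripper_width: 0.602
```

```bash
python3 - <<'E'
from h import *
go([612,211,116],89.3)
E
```

```text
tool y [ 0.01   1.    -0.006] z [ 1.    -0.01   0.003] x [ 0.003 -0.006 -1.   ]
pos [604.2 210.5 117.6] F [2.6 0.  2.2] t 3.32
turn about x 0.13
delta in end frame [1.7 0.6 7.8]
delta tool [1.7 0.6 7.8] world [ 7.8  0.5 -1.6] j6 -80.51955031494207
```

>>> step_arm --steps "-0.003 0 -0.005 0 0.4;-0.003 0 -0.005 0 0.4;-0.003 0 -0.005 0 0.4;-0.002 0 -0.005 0 0.4;-0.002 0 -0.005 0 0.4"

```text
clock: 3.73
tool_pos: [576.7, 210.7, 131.8]
tcp_rot: [-60.1, 89.6, -60.7]
force: [0.6, 0.4, 0.7]
gripper_width: 0.601
```

```bash
python3 - <<'E'
from h import *
go([612,211,116],89.3)
p,d=grab_frame('side'); cv2.imwrite('pics/s2.png',cv2.resize(p[100:330,200:450,::-1],(800,736))[:600])
E
```

```text
tool y [ 0.01   1.    -0.006] z [ 1.    -0.01   0.003] x [ 0.003 -0.006 -1.   ]
pos [576.7 210.7 131.8] F [0.6 0.4 0.7] t 3.73
turn about x 0.13
delta in end frame [15.9  0.9 35.2]
delta tool [15.9  0.8 35.2] world [ 35.3   0.3 -15.8] j6 -80.08690732289254
```

View pics/s2.png

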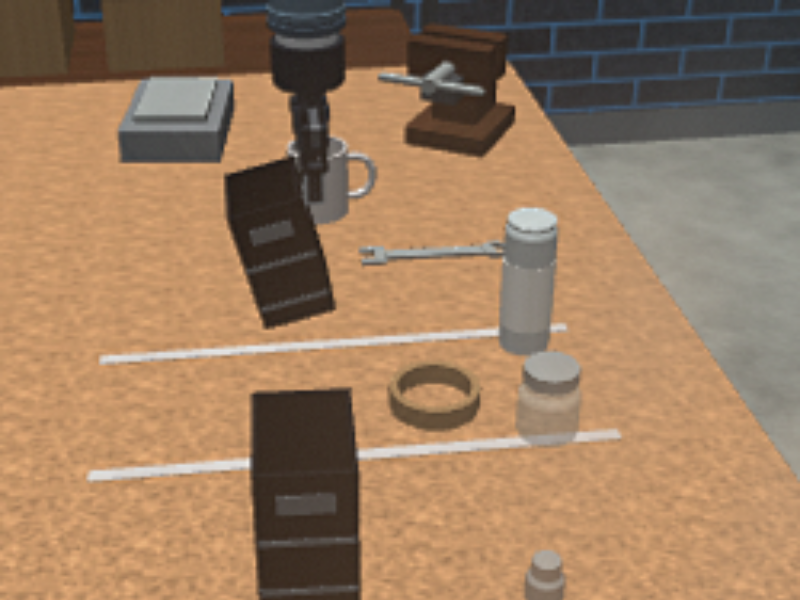

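The left crate is tipping cleanly about its front edge (crop ~(270,320)), at about 15° with no slip. I continue along the arc.

>>> step_arm --steps "-0.002 0 -0.005 0 0.4;-0.002 0 -0.006 0 0.4;-0.001 0 -0.006 0 0.4;-0.001 0 -0.006 0 0.4;0 0 -0.006 0 0.4;0 0 -0.006 0 0.4;0 0 -0.006 0 0.4;0 0 -0.006 0 0.4"

```text
clock: 4.45
tool_pos: [525.0, 211.6, 140.0]
tcp_rot: [-45.1, 89.6, -45.6]
force: [-0.1, -0.2, 1.2]
gripper_width: 0.6
```

```bash
python3 - <<'E'
from h import *
go([612,211,116],89.3)
p,d=grab_frame('side'); cv2.imwrite('pics/s3.png',cv2.resize(p[100:330,200:450,::-1],(800,736))[:600])
E
```

```text
tool y [ 0.009  1.    -0.005] z [ 1.    -0.009  0.005] x [ 0.005 -0.005 -1.   ]
pos [525.  211.6 140. ] F [-0.1 -0.2  1.2] t 4.45
turn about x 0.16
delta in end frame [24.5  0.5 86.9]
delta tool [24.5  0.3 86.9] world [ 87.   -0.6 -24. ] j6 -79.16279121378027
```

View pics/s3.png

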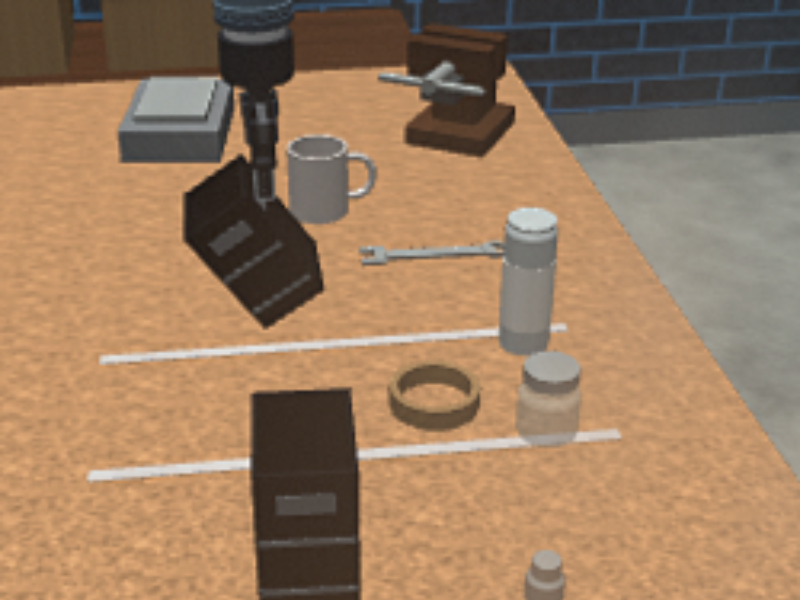

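The crate is at about 40° and its edge has stayed in place. A little more and it will fall; then I stop and rise.

>>> step_arm --steps "0 0 -0.005 0 0.4;0 0 -0.005 0 0.4;0 0 -0.005 0 0.4;0 0 -0.005 0 0.4;0 0 -0.005 0 0.4;0 0 -0.005 0 0.4;0 0 -0.004 0 0.4;0 0 0 0 0.4;-0.02 0 0 0 0.4;-0.02 0 0 0 0.4;-0.02 0 0 0 0.4;-0.02 0 0 0 0.4"

```text
clock: 5.5
tool_pos: [479.6, 211.4, 214.9]
tcp_rot: [-143.9, 89.1, -144.4]
force: [-0.1, -0.8, 0.5]
gripper_width: 0.602
```

```bash
python3 - <<'E'
from h import *
go([612,211,116],89.3)
p,d=grab_frame('side'); cv2.imwrite('pics/s4.png',cv2.resize(p[100:330,200:450,::-1],(800,736))[:600])
E
```

```text
tool y [ 0.009  1.    -0.009] z [ 1.    -0.009 -0.012] x [-0.012 -0.009 -1.   ]
pos [479.6 211.4 214.9] F [-0.1 -0.8  0.5] t 5.5
turn about x 0.2
delta in end frame [ 97.2   2.1 133.6]
delta tool [ 97.2   1.6 133.6] world [132.4  -0.4 -98.9] j6 -78.38140883250897
```

View pics/s4.png

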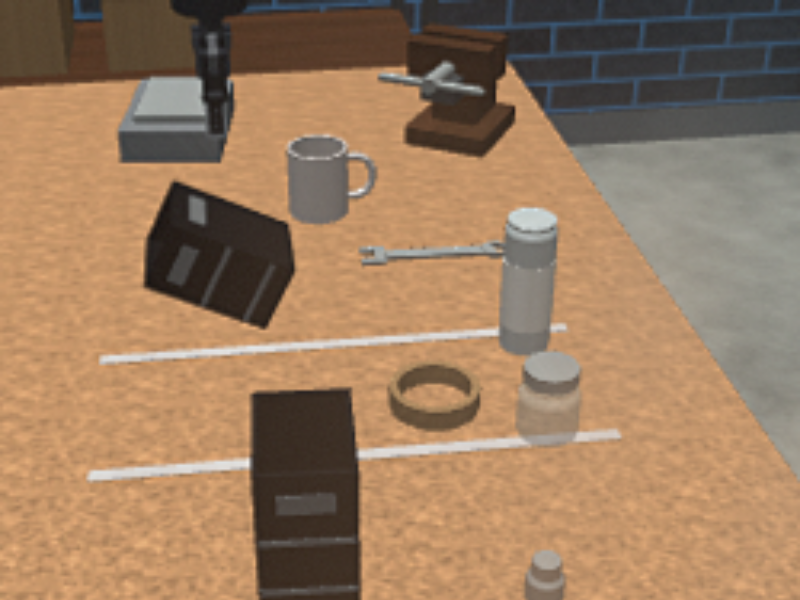

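The left crate is mid-fall and past its tipping point. I let it settle while moving towards the right crate.

```bash
python3 - <<'E'
from h import *
go([610,-227,225],85.8)
E
```

```text
tool y [ 0.009  1.    -0.007] z [ 1.    -0.009 -0.005] x [-0.005 -0.007 -1.   ]
pos [482.  212.  219.5] F [1.9 1.5 3.5] t 5.55
turn about x 3.71
delta in end frame [  -2.9 -428.5  159.8]
delta tool [  -2.9 -438.   131.7] world [ 128.  -439.     5.5] j6 -78.38148031770696
```

>>> step_arm --steps "0 0 0 3.7 0.4;0 -0.036 0.013 0 0.4;0 -0.036 0.013 0 0.4;0 -0.036 0.013 0 0.4;0 -0.036 0.013 0 0.4;0 -0.036 0.013 0 0.4;0 -0.036 0.013 0 0.4;0 -0.036 0.013 0 0.4;0 -0.036 0.013 0 0.4;0 -0.036 0.013 0 0.4;0 -0.036 0.013 0 0.4;0 -0.03 0.013 0 0.4"

```text
clock: 6.55
tool_pos: [602.8, -197.5, 225.1]
tcp_rot: [-27.9, 89.5, -31.6]
force: [1.1, -0.5, 0.2]
gripper_width: 0.6
```

```bash
python3 - <<'E'
from h import *
go([610,-227,125],85.8)
p,d=grab_frame('side'); cv2.imwrite('pics/s5.png',p[:,:,::-1])
p,d=grab_frame('top'); cv2.imwrite('pics/t5.png',p[:,:,::-1])
E
```

```text
tool y [ 0.063  0.998 -0.004] z [ 0.998 -0.063  0.008] x [ 0.007 -0.005 -1.   ]
pos [ 602.8 -197.5  225.1] F [ 1.1 -0.5  0.2] t 6.55
turn about x 0.56
delta in end frame [100.3 -28.5   8.6]
delta tool [100.3 -28.5   8.3] world [   7.2  -29.5 -100.1] j6 -115.19173565793929
```

View pics/s5.png

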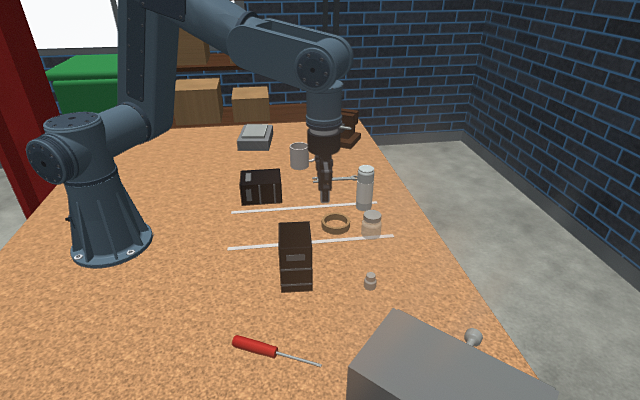

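View pics/t5.png

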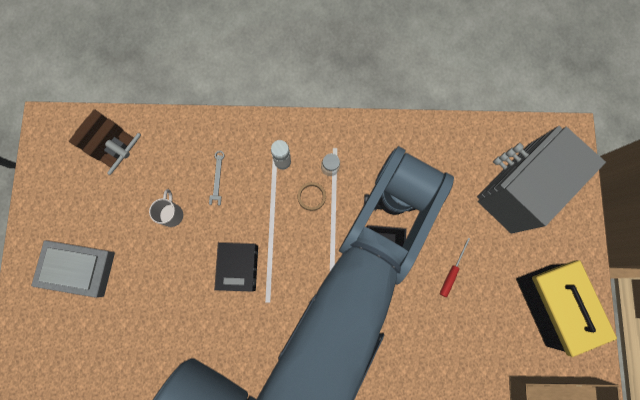

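The left crate (top px (236,267)) lies on its front. It's clear of the lane and its underside faces away. Now I descend behind the right crate.

>>> step_arm --steps "0 -0.015 0.004 0.5 0.4;0 -0.014 0.004 0 0.4;0.02 0 0 0 0.4;0.02 0 0 0 0.4;0.02 0 0 0 0.4;0.02 0 0 0 0.4;0.01 0 0 0 0.4;0.005 0 0 0 0.4;0 0 0 0 0.4;0 0 0 0 0.4"

```text
clock: 7.48
tool_pos: [611.5, -231.3, 126.3]
tcp_rot: [-24.0, 89.4, -28.3]
force: [-0.8, 0.3, 1.4]
gripper_width: 0.596
```

```bash
python3 - <<'E'
from h import *
go([584,-225.5,117],85.8)
E
```

```text
tool y [ 0.076  0.997 -0.005] z [ 0.997 -0.075  0.01 ] x [ 0.01  -0.005 -1.   ]
pos [ 611.5 -231.3  126.3] F [-0.8  0.3  1.4] t 7.48
turn about x -0.13
delta in end frame [  9.    3.8 -28. ]
delta tool [  9.    3.8 -28. ] world [-27.5   5.8  -9.3] j6 -116.79800063337578
```

>>> step_arm --steps "0.005 0.002 -0.007 0 0.4;0.004 0.002 -0.007 0 0.4;0.001 0 -0.006 0 0.4;0 0 -0.005 0 0.4;0 0 -0.004 0 0.4;0 0 -0.003 0 0.4;0 0 -0.003 0 0.4"

```text
clock: 8.07
tool_pos: [576.0, -224.8, 120.0]
tcp_rot: [-25.1, 88.9, -29.4]
force: [1.8, 0.3, 2.1]
gripper_width: 0.6
```

```bash
python3 - <<'E'
from h import *
go([572,-225.5,117],85.8)
E
```

```text
tool y [ 0.074  0.997 -0.008] z [ 0.997 -0.074  0.017] x [ 0.017 -0.009 -1.   ]
pos [ 576.  -224.8  120. ] F [1.8 0.3 2.1] t 8.07
turn about x -0.07
delta in end frame [ 2.9 -1.  -4. ]
delta tool [ 2.9 -1.  -4. ] world [-4.  -0.7 -3. ] j6 -118.09501369038067
```

Contact has begun, so I follow the arc as before.

>>> step_arm --steps "-0.001 0 -0.004 0 0.4;-0.002 0 -0.004 0 0.4;-0.003 0 -0.005 0 0.4;-0.003 0 -0.005 0 0.4;-0.003 0 -0.005 0 0.4;-0.002 0 -0.005 0 0.4;-0.002 0 -0.005 0 0.4"

```text
clock: 8.65
tool_pos: [540.6, -222.5, 137.9]
tcp_rot: [-24.3, 88.7, -28.6]
force: [1.5, 0.1, 0.2]
gripper_width: 0.599
```

```bash
python3 - <<'E'
from h import *
go([572,-225.5,117],85.8)
p,d=grab_frame('side'); cv2.imwrite('pics/s6.png',cv2.resize(p[100:330,200:450,::-1],(800,736))[:600])
E
```

```text
tool y [ 0.075  0.997 -0.009] z [ 0.997 -0.074  0.02 ] x [ 0.019 -0.011 -1.   ]
pos [ 540.6 -222.5  137.9] F [1.5 0.1 0.2] t 8.65
turn about x -0.07
delta in end frame [21.5 -0.5 31.1]
delta tool [21.5 -0.5 31.1] world [ 31.4  -3.  -20.9] j6 -119.84909873078124
```

View pics/s6.png

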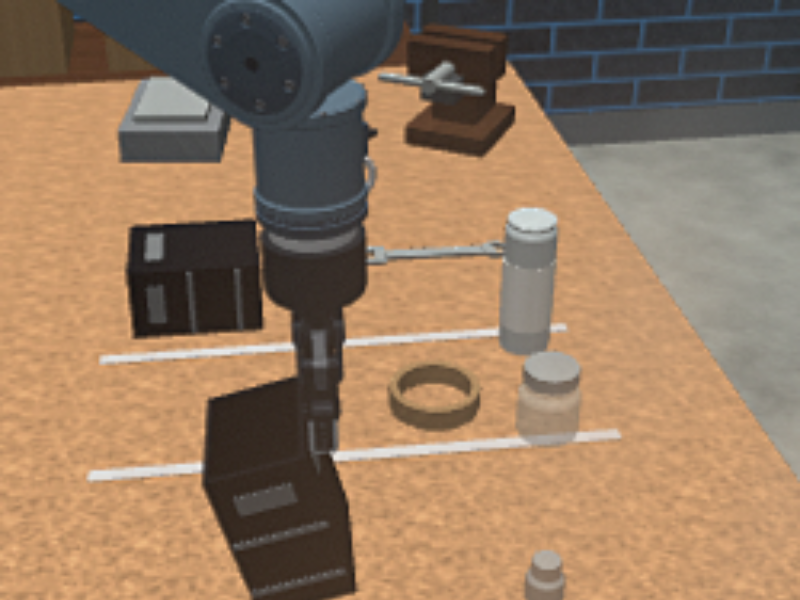

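The right crate is tipping too (about 20°, its edge near crop (255,598)). I continue.

>>> step_arm --steps "-0.001 0 -0.005 0 0.4;-0.001 0 -0.006 0 0.4;0 0 -0.006 0 0.4;0 0 -0.006 0 0.4;0 0 -0.006 0 0.4;0 0 -0.006 0 0.4;0 0 -0.006 0 0.4;0 0 -0.005 0 0.4"

```text
clock: 9.37
tool_pos: [490.2, -219.2, 140.5]
tcp_rot: [-26.1, 88.6, -30.3]
force: [-0.4, -0.3, 0.8]
gripper_width: 0.604
```

```bash
python3 - <<'E'
from h import *
go([572,-225.5,117],85.8)
p,d=grab_frame('side'); cv2.imwrite('pics/s7.png',cv2.resize(p[130:330,200:450,::-1],(750,600)))
E
```

```text
tool y [ 0.074  0.997 -0.011] z [ 0.997 -0.074  0.022] x [ 0.021 -0.012 -1.   ]
pos [ 490.2 -219.2  140.5] F [-0.4 -0.3  0.8] t 9.37
turn about x -0.07
delta in end frame [25.3  0.  81.5]
delta tool [25.3  0.1 81.5] world [ 81.8  -6.3 -23.5] j6 -122.67483907269354
```

View pics/s7.png

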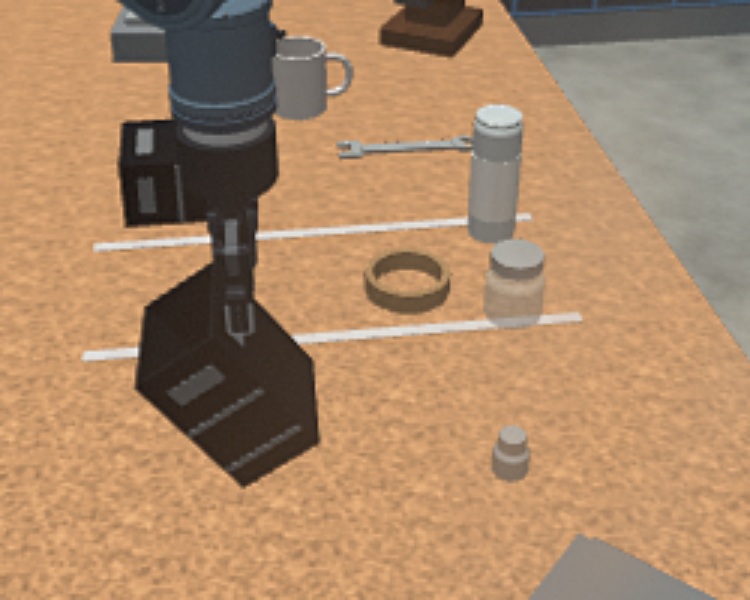

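It's at about 40°. A few more rows, then I wait and rise.

>>> step_arm --steps "0 0 -0.005 0 0.4;0 0 -0.005 0 0.4;0 0 -0.005 0 0.4;0 0 -0.005 0 0.4;0 0 -0.005 0 0.4;0 0 -0.005 0 0.4;0 0 -0.004 0 0.4;0 0 0 0 0.4;-0.01 0 0 0 0.4;-0.02 0 0 0 0.4;-0.02 0 0 0 0.4;-0.02 0 0 0 0.4"

```text
clock: 10.42
tool_pos: [446.3, -212.6, 207.4]
tcp_rot: [-14.9, 89.4, -19.2]
force: [-0.1, 0.2, 0.8]
gripper_width: 0.601
```

>>> step_arm --steps "-0.02 0 0 0 0.4;0 -0.04 0 0 0.4;0 -0.04 0 0 0.4;0 -0.04 0 0 0.4;0 -0.02 0 0 0.4;0 0 0 0 0.4"

```text
clock: 10.92
tool_pos: [440.2, -358.6, 242.8]
tcp_rot: [-30.8, 88.4, -34.7]
force: [0.5, 0.6, 0.5]
gripper_width: 0.6
```

```bash
python3 - <<'E'
from h import *
go([572,-225.5,117],85.8)
p,d=grab_frame('side'); cv2.imwrite('pics/s8.png',cv2.resize(p[130:330,200:450,::-1],(750,600)))
p,d=grab_frame('top'); cv2.imwrite('pics/t8.png',p[:,:,::-1])
P=cloud(d,'top')
Q=P[220:310,205:262]; rect(Q[(Q[...,2]>72)&(Q[...,2]<90)],'L')
E
```

```text
tool y [ 0.068  0.998 -0.014] z [ 0.997 -0.068  0.024] x [ 0.023 -0.016 -1.   ]
pos [ 440.2 -358.6  242.8] F [0.5 0.6 0.5] t 10.92
turn about x 0.3
delta in end frame [126.6 144.2 118.7]
delta tool [126.6 143.6 119.4] world [ 131.8  133.1 -125.8] j6 -137.62036528094788
L 1832 [449.2 212.7] [111.4 139.9] 88.8 z [75.1 80.1 85.4]
[[378.0, 158.0], [518.0, 156.0], [520.0, 267.0], [380.0, 270.0]]
```

View pics/s8.png

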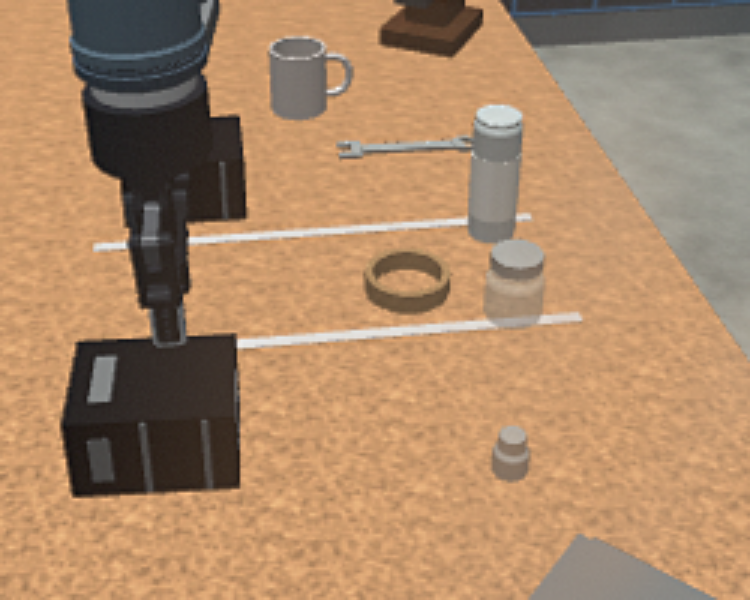

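View pics/t8.png

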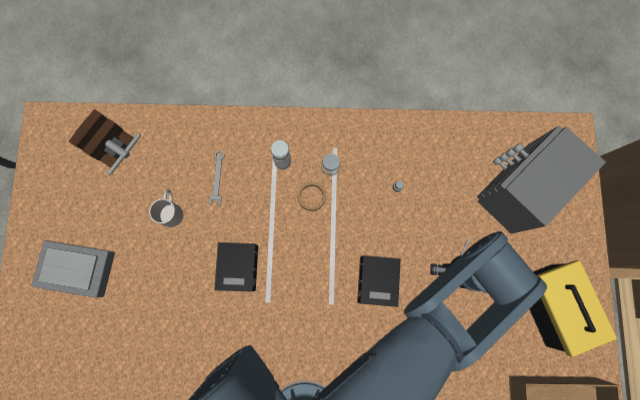

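Both crates lie on their fronts, at top px (236,267) and (380,281). I check whether a sliver of the right crate's underside shows, and fit its pose.

```bash
python3 - <<'E'
from h import *
p,d=grab_frame('side'); cv2.imwrite('pics/s9.png',cv2.resize(p[235:300,215:290,::-1],(690,598),interpolation=cv2.INTER_NEAREST))
np.set_printoptions(linewidth=200)
print(p[245:295:4,272:286].sum(-1))
p,d=grab_frame('top')
P=cloud(d,'top')
Q=P[245:315,345:410]; rect(Q[(Q[...,2]>72)&(Q[...,2]<90)],'R')
E
```

```text
[[152 152 153 147 155 134 189 703 702 685 685 680 674 592]
 [143 154 150 155 148 142  87 469 477 500 535 524 500 480]
 [151 152 153 155 155 141 219 347 455 476 489 490 488 454]
 [150 153 162 149 151 139 301 263 491 519 511 502 470 450]
 [151 152 157 159 142 142 289 300 482 488 481 475 477 482]
 [155 156 154 153 156 145 226 121 455 461 481 488 469 477]
 [138 128 131 125 123 126 198 154 431 450 467 498 523 512]
 [127 134 129 127 138 136 108 248 538 506 436 478 485 479]
 [130 134 136 130 134 132 116 206 484 514 462 443 470 532]
 [127 134 138 135 139 139 127  85 439 486 514 510 450 478]
 [129 126 135 134 135 136 137  80 433 445 468 491 487 464]
 [127 139 135 138 134 134 128  76 513 527 508 475 458 427]
 [315 388 380 390 406 511 538 520 484 471 483 474 468 511]]
R 1844 [ 415.7 -213.9] [112.  140.6] 86.4 z [75.3 80.2 85.2]
[[342.0, -265.0], [482.0, -274.0], [489.0, -162.0], [349.0, -154.0]]
```

View pics/s9.png

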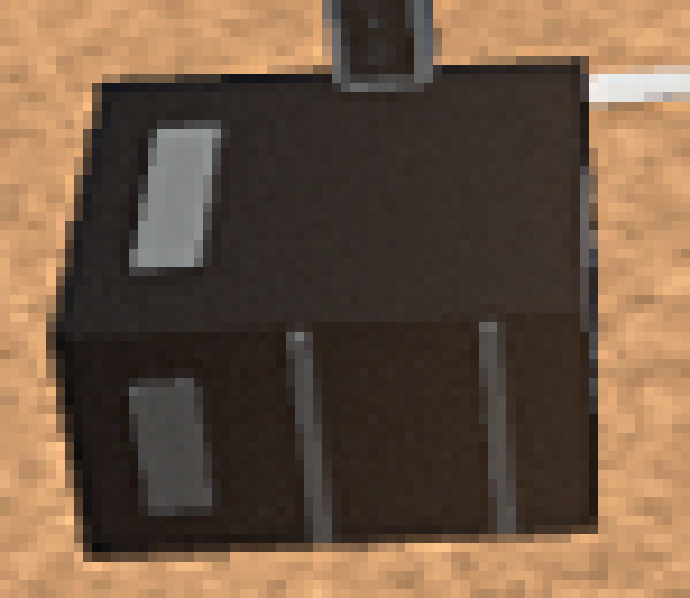

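>>> step_arm --steps "0 0 0 7 0.2;0 0 0 7 0.2;0 0 0 7 0.2;0 0 0 7 0.2;0 0 0 7 0.2;0 0 0 7 0.2;0 0 0 7 0.2;0 0 0 7 0.2;0 0 0 7 0.2;0 0 0 7 0.2;0 0 0 7 0.2;0 0 0 7 0.2"

```text
clock: 12.12
tool_pos: [444.5, -330.9, 241.9]
tcp_rot: [78.2, 88.8, -11.3]
force: [-0.8, -0.3, -0.2]
gripper_width: 0.801
```

```bash
python3 - <<'E'
from h import *
go([427,-315,120],-15)
E
```

```text
tool y [1.   0.01 0.02] z [ 0.01  -1.     0.004] x [ 0.02  -0.004 -1.   ]
pos [ 444.5 -330.9  241.9] F [-0.8 -0.3 -0.2] t 12.12
turn about x 15.58
delta in end frame [121.5 -23.5 -10.6]
delta tool [121.5 -19.8 -16.6] world [ -17.5   15.9 -121.9] j6 -50.08374991044741
```

>>> step_arm --steps "0 -0.01 0 7 0.2;0 -0.01 0 7 0.2;0.025 0 0 0 0.2;0.025 0 0 0 0.2;0.025 0 0 0 0.2;0.025 0 0 0 0.2;0.025 0 0 0 0.2;0.02 0 0 0 0.2;0.015 0 0 0 0.2;0.01 0 0 0 0.2;0 0 0 0 0.2;0 0 0 0 0.2"

```text
clock: 13.12
tool_pos: [432.9, -310.9, 69.1]
tcp_rot: [96.0, 88.7, -7.1]
force: [0.3, -1.4, -0.2]
gripper_width: 0.798
```

```bash
python3 - <<'E'
from h import *
go([427,-315,24],-15)
E
```

```text
tool y [ 0.974 -0.227  0.023] z [-0.227 -0.974 -0.002] x [ 0.023 -0.003 -1.   ]
pos [ 432.9 -310.9   69.1] F [ 0.3 -1.4 -0.2] t 13.12
turn about x 1.87
delta in end frame [44.9 -5.7  5.6]
delta tool [44.9 -5.9  5.5] world [ -5.9  -4.1 -45.1] j6 -36.44655075828794
```

>>> step_arm --steps "0.015 -0.002 0.002 0 0.2;0.015 -0.002 0.002 0 0.2;0.01 -0.002 0 0 0.2;0.003 0 0 0 0.2;0 0 0 0 0.2"

```text
clock: 13.53
tool_pos: [431.1, -315.1, 30.7]
tcp_rot: [84.2, 88.2, -18.7]
force: [0.3, 0.2, 0.6]
gripper_width: 0.804
```

```bash
python3 - <<'E'
from h import *
go([427,-235,24],-15)
E
```

```text
tool y [ 0.974 -0.224  0.031] z [-0.224 -0.975  0.003] x [ 0.03 -0.01 -1.  ]
pos [ 431.1 -315.1   30.7] F [0.3 0.2 0.6] t 13.53
turn about x 2.06
delta in end frame [  5.8 -24.8 -76.3]
delta tool [  5.8 -22.1 -77.1] world [-4.1 80.1 -6.7] j6 -37.25523447176917
```

>>> step_arm --steps "0.001 -0.002 -0.008 0 0.2;0.001 -0.002 -0.008 0 0.2;0.001 -0.002 -0.008 0 0.2;0.001 -0.002 -0.007 0 0.2;0 -0.002 -0.007 0 0.2;0 -0.002 -0.007 0 0.2;0 -0.002 -0.007 0 0.2;0 -0.002 -0.007 0 0.2;0 -0.002 -0.007 0 0.2;0 0 0 0 0.2"

```text
clock: 14.37
tool_pos: [430.9, -242.4, 30.1]
tcp_rot: [76.1, 87.7, -26.8]
force: [-0.1, -0.2, -0.3]
gripper_width: 0.8
```

```bash
python3 - <<'E'
from h import *
go([427,-235,24],-15)
p,d=grab_frame('side'); cv2.imwrite('pics/s10.png',cv2.resize(p[150:330,190:415,::-1],(750,600)))
p,d=grab_frame('top'); cv2.imwrite('pics/t10.png',p[:,:,::-1])
E
```

```text
tool y [ 0.974 -0.223  0.039] z [-0.223 -0.975  0.01 ] x [ 0.036 -0.018 -0.999]
pos [ 430.9 -242.4   30.1] F [-0.1 -0.2 -0.3] t 14.37
turn about x 2.13
delta in end frame [ 5.8 -5.9 -6.2]
delta tool [ 5.8 -5.7 -6.5] world [-3.9  7.4 -6.1] j6 -31.27074608895904
```

View pics/s10.png

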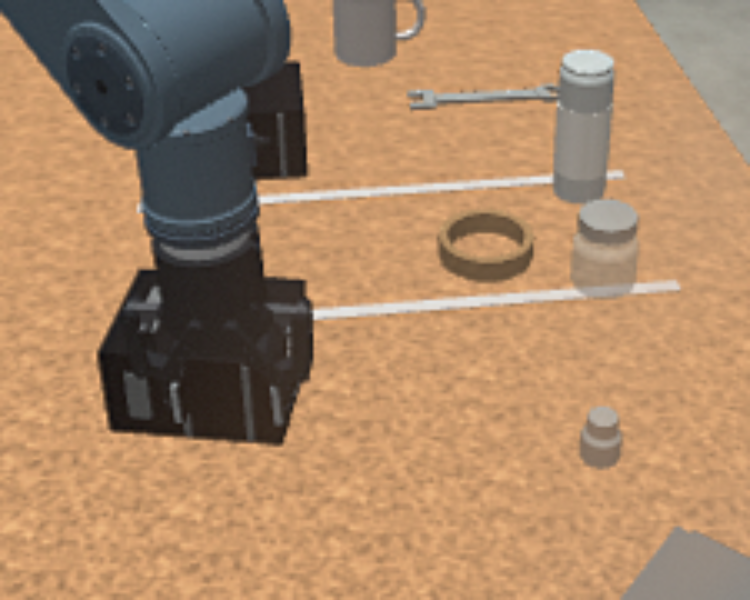

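View pics/t10.png

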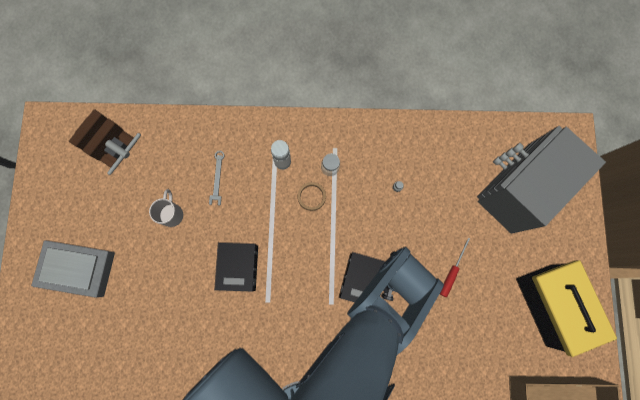

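```bash
python3 - <<'E'
from h import *
p,d=grab_frame('side'); cv2.imwrite('pics/s11.png',cv2.resize(p[225:290,215:290,::-1],(690,598),interpolation=cv2.INTER_NEAREST))
E
```

```text
(no output)
```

View pics/s11.png

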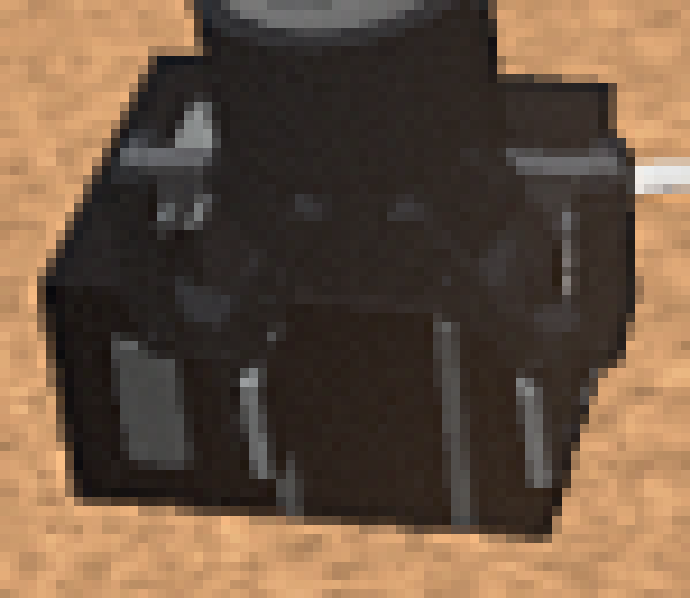

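The fingers' linkage hides the underside here. I back off and rise for a clear look.

>>> step_arm --steps "0 0 0.015 0 0.2;0 0 0.01 0 0.2;-0.03 0 0 0 0.2;-0.035 0 0 0 0.2;-0.035 0 0 0 0.2;-0.035 0 0 0 0.2;-0.035 0 0 0 0.2;0 0 0 0 0.2"

```text
clock: 15.18
tool_pos: [415.7, -266.5, 202.6]
tcp_rot: [89.2, 88.4, -14.0]
force: [0.8, -0.3, 1.7]
gripper_width: 0.799
```

```bash
python3 - <<'E'
from h import *
go([427,-235,24],-15)
p,d=grab_frame('side'); cv2.imwrite('pics/s12.png',cv2.resize(p[225:290,215:290,::-1],(690,598),interpolation=cv2.INTER_NEAREST))
p,d=grab_frame('top')
P=cloud(d,'top')
Q=P[240:315,330:400]; rect(Q[(Q[...,2]>72)&(Q[...,2]<90)],'R')
E
```

```text
tool y [ 0.973 -0.228  0.028] z [-0.228 -0.974  0.   ] x [ 0.027 -0.007 -1.   ]
pos [ 415.7 -266.5  202.6] F [ 0.8 -0.3  1.7] t 15.18
turn about x 1.8
delta in end frame [178.6  -2.1 -33.2]
delta tool [178.6  -1.1 -33.3] world [  11.3   31.5 -178.6] j6 -34.110107685083385
R 1829 [ 416.9 -167.6] [110.8 140. ] 75.1 z [75.4 80.5 85.3]
[[335.0, -203.0], [470.0, -239.0], [499.0, -132.0], [363.0, -96.0]]
```

View pics/s12.png

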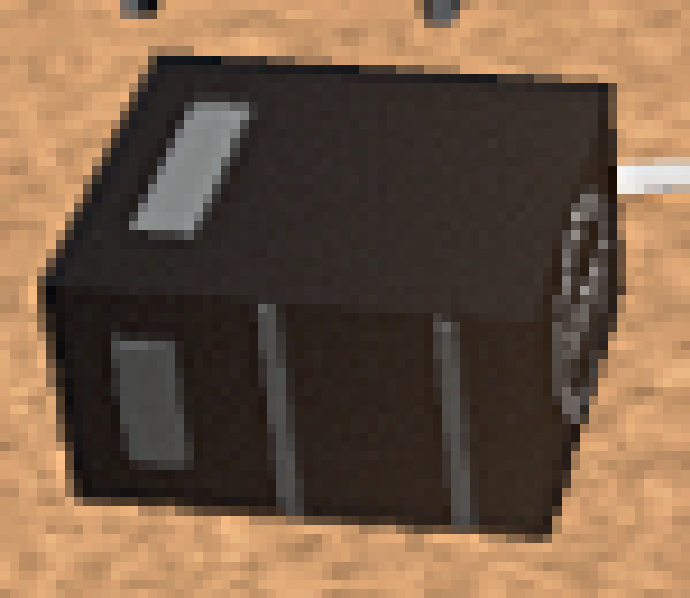

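```bash
python3 - <<'E'
from h import *
p,d=grab_frame('side')
A,B=np.array([471.,-238]),np.array([499.,-132])   # underside corners (near cam, far)
pts=[proj([*A,80],'side'),proj([*B,80],'side'),proj([*B,0],'side'),proj([*A,0],'side')]
print(np.round(pts,1))
M=cv2.getPerspectiveTransform(np.float32(pts),np.float32([[0,0],[440,0],[440,320],[0,320]]))
w=cv2.warpPerspective(p,M,(440,320)); cv2.imwrite('pics/w12.png',np.clip(w[:,:,::-1].astype(int)*2,0,255).astype(np.uint8))
print(p[245:272:3,274:284].sum(-1)//3)
E
```

```text
[[273.8 259. ]
 [282.  233.2]
 [283.3 255.9]
 [275.5 282.7]]
[[ 47  51  50  43  50  57  39  15 234 234]
 [ 46  49  35 152 108  78  66  28 121 157]
 [ 52  38  82  80  42  34 114  48  81 174]
 [ 45  31  86  47  28 137  79  33  83 161]
 [ 37  72  81  41  76  77  65  30 133 171]
 [ 36  86  67  79  79  42  38  59 156 141]
 [ 34  75  85  80  42  56  59 148 155 158]
 [ 38  70  72  36  46  62 155 161 160 157]
 [ 39  33  99 102  41 150 148 145 154 164]]
```

View pics/w12.png

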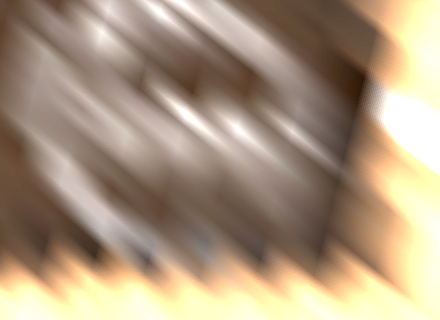

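The right crate's underside carries the round 68 mm stamp (crop ellipse at (585,305)), so it's the stamped crate. I square the fingers to the lane and come down beside it again.

```bash
python3 - <<'E'
from h import *
go([430,-292,28],-0.9)
E
```

```text
tool y [ 0.973 -0.228  0.018] z [-0.228 -0.974 -0.006] x [ 0.019  0.001 -1.   ]
pos [ 412.9 -263.4  195.2] F [-0.8 -0.   0.4] t 15.33
turn about x -12.31
delta in end frame [167.5  14.3  28.6]
delta tool [167.5  20.1  24.9] world [  17.1  -28.6 -167.2] j6 -34.102962305046624
```

>>> step_arm --steps "0 0 0.008 -6 0.2;0 0.007 0.01 -6 0.2;0 0.007 0.012 0 0.2;0.025 0 0 0 0.2;0.025 0 0 0 0.2;0.025 0 0 0 0.2;0.025 0 0 0 0.2;0.02 0 0 0 0.2;0.02 0 0 0 0.2;0.01 0 0 0 0.2;0 0 0 0 0.2;0 0 0 0 0.2"

```text
clock: 16.33
tool_pos: [413.5, -282.7, 16.7]
tcp_rot: [-167.7, 88.1, 101.5]
force: [0.5, 0.3, 0.1]
gripper_width: 0.799
```

```bash
python3 - <<'E'
from h import *
go([430,-292,28],-0.9)
E
```

```text
tool y [ 1.    -0.014 -0.007] z [-0.015 -0.999 -0.032] x [-0.006  0.032 -0.999]
pos [ 413.5 -282.7   16.7] F [0.5 0.3 0.1] t 16.33
turn about x 0.08
delta in end frame [-11.7  16.6   8.7]
delta tool [-11.7  16.6   8.7] world [16.5 -9.3 11.3] j6 -48.47049777586561
```

>>> step_arm --steps "-0.006 0.008 0 0 0.2;-0.005 0.008 0 0 0.2;0 0 -0.008 0 0.2;0 0 -0.008 0 0.2;0 0 -0.008 0 0.2;0 0 -0.008 0 0.2;0 0 -0.008 0 0.2;0 0 -0.008 0 0.2;0 0 -0.008 0 0.2;0 0 -0.008 0 0.2"

```text
clock: 17.17
tool_pos: [436.1, -217.1, 36.7]
tcp_rot: [174.9, 88.7, 84.1]
force: [-1.2, -0.3, -1.2]
gripper_width: 0.797
```

```bash
python3 - <<'E'
from h import *
go([430,-48,28],-0.9)
E
```

```text
tool y [ 1.    -0.014  0.002] z [-0.014 -1.    -0.023] x [ 0.002  0.023 -1.   ]
pos [ 436.1 -217.1   36.7] F [-1.2 -0.3 -1.2] t 17.17
turn about x 0.09
delta in end frame [  12.5   -8.8 -168.8]
delta tool [  12.5   -8.6 -168.8] world [ -6.1 169.1  -8.7] j6 -41.15973861689849
```

>>> step_arm --steps "0.003 0 -0.008 0 0.2;0.002 0 -0.008 0 0.2;0.002 0 -0.008 0 0.2;0.001 0 -0.008 0 0.2;0.001 0 -0.008 0 0.2;0 0 -0.008 0 0.2;0 0 -0.008 0 0.2;0 0 -0.008 0 0.2;0 0 -0.008 0 0.2;0 0 -0.008 0 0.2"

```text
clock: 18.0
tool_pos: [441.9, -138.5, 33.4]
tcp_rot: [105.2, 89.2, 14.5]
force: [0.9, -3.8, 1.2]
gripper_width: 0.801
```

```bash
python3 - <<'E'
from h import *
go([430,-48,28],-0.9)
p,d=grab_frame('side'); cv2.imwrite('pics/s13.png',p[:,:,::-1])
p,d=grab_frame('top'); cv2.imwrite('pics/t13.png',p[:,:,::-1])
E
```

```text
tool y [ 1.    -0.011  0.013] z [-0.011 -1.    -0.003] x [ 0.013  0.003 -1.   ]
pos [ 441.9 -138.5   33.4] F [ 0.9 -3.8  1.2] t 18.0
turn about x 0.25
delta in end frame [  5.6 -13.4 -90.3]
delta tool [  5.6 -13.  -90.3] world [-11.9  90.5  -5.4] j6 -32.34351669547403
```

View pics/s13.png

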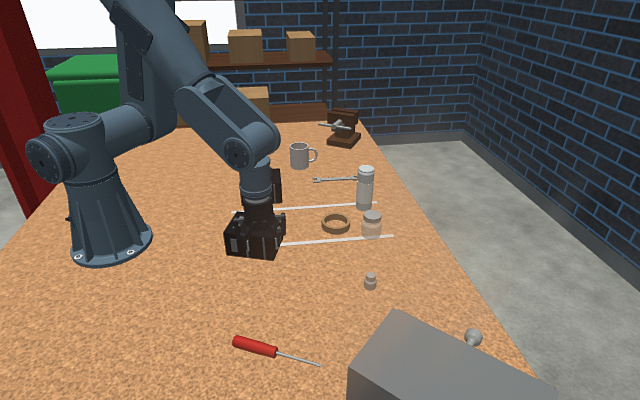

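View pics/t13.png

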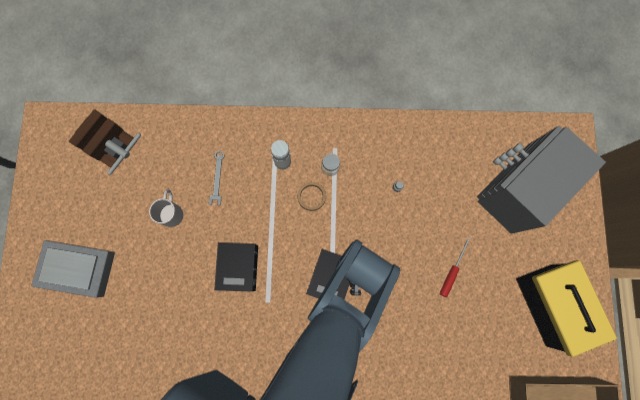

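```bash
python3 - <<'E'
from h import *
p,d=grab_frame('top'); cv2.imwrite('pics/t14.png',cv2.resize(p[230:320,290:410,::-1],(800,600),interpolation=cv2.INTER_NEAREST))
p,d2=grab_frame('side'); cv2.imwrite('pics/s14.png',cv2.resize(p[190:270,210:310,::-1],(750,600),interpolation=cv2.INTER_NEAREST))
P=cloud(d,'top')
Q=P[240:310,300:350]; m=(Q[...,2]>72)&(Q[...,2]<90); rect(Q[m],'R')
# left (+y) edge fit
ed=[]
for r in range(m.shape[0]):
    k=np.where(m[r])[0]
    if len(k): ed.append(Q[r,k[0]])
ed=np.array(ed); print(np.round(ed[::4],0)); print(np.degrees(np.arctan(np.polyfit(ed[4:-6,0],ed[4:-6,1],1))))
E
```

```text
R 1041 [423.1 -71.1] [111.7 139.7] 71.6 z [75.2 80.4 85.7]
[[339.0, -102.0], [472.0, -146.0], [507.0, -40.0], [375.0, 4.0]]
[[506. -43.  79.]
 [494. -37.  77.]
 [482. -34.  83.]
 [471. -32.  79.]
 [459. -26.  80.]
 [447. -23.  83.]
 [436. -17.  86.]
 [424. -15.  83.]
 [413. -12.  81.]
 [401.  -6.  81.]
 [389.  -4.  75.]
 [378.   2.  85.]
 [367. -19.  80.]]
[-18.41651419  89.54672074]
```

View pics/t14.png

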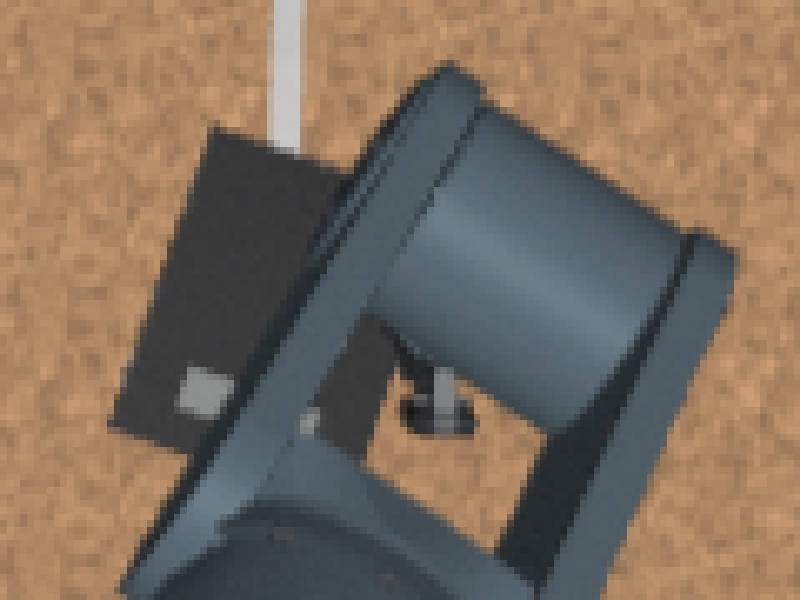

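View pics/s14.png

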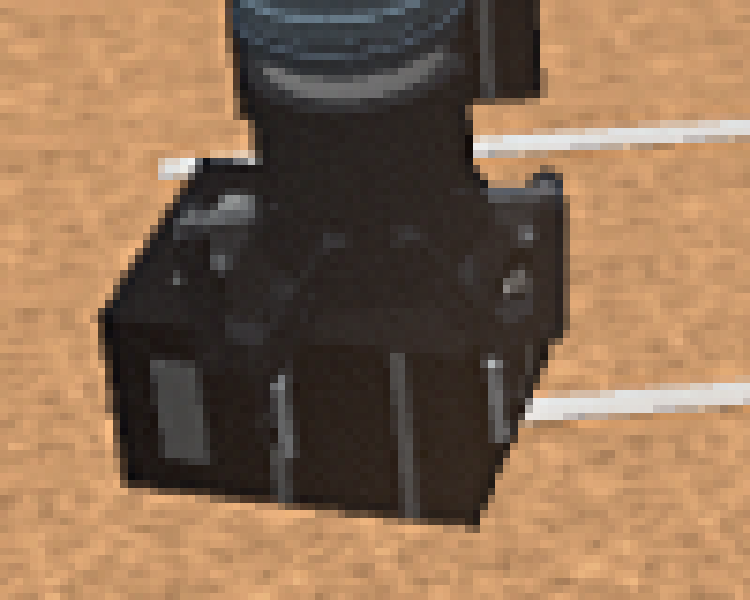

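The crate has turned to about -18°: the outer finger slipped past its underside corner at x≈472. I back off, shift 25 mm towards the robot so both fingers bear on the side wall, then push on.

>>> step_arm --steps "0 0 0.012 0 0.2;0 0 0.012 0 0.2;0.002 -0.008 0 0 0.2;0.002 -0.009 0 0 0.2;0 -0.008 0 0 0.2;0 0 0 0 0.2"

```text
clock: 18.7
tool_pos: [412.2, -165.0, 26.9]
tcp_rot: [131.3, 89.4, 40.5]
force: [0.0, 0.7, 1.0]
gripper_width: 0.803
```

```bash
python3 - <<'E'
from h import *
go([416,-48,28],-0.9)
E
```

```text
tool y [ 1.    -0.013  0.009] z [-0.012 -1.    -0.007] x [ 0.009  0.007 -1.   ]
pos [ 412.2 -165.    26.9] F [0.  0.7 1. ] t 18.7
turn about x 0.18
delta in end frame [  -0.2    2.  -117. ]
delta tool [  -0.2    2.3 -117. ] world [  3.8 117.    1.1] j6 -37.48961250267862
```

>>> step_arm --steps "0 0.002 -0.006 0 0.2;0 0.001 -0.006 0 0.2;0 0 -0.006 0 0.2;0 0 -0.006 0 0.2;0 0 -0.006 0 0.2;0 0 -0.006 0 0.2;0 0 -0.006 0 0.2;0 0 -0.006 0 0.2;0 0 -0.006 0 0.2;0 0 -0.004 0 0.2"

```text
clock: 19.53
tool_pos: [417.5, -102.3, 28.5]
tcp_rot: [108.8, 89.2, 18.0]
force: [0.5, -2.3, -1.2]
gripper_width: 0.803
```

```bash
cat >> h.py <<'E'
def edge():
    p,d=grab_frame('top'); P=cloud(d,'top')
    Q=P[235:315,270:350]; m=(Q[...,2]>72)&(Q[...,2]<90); ed=[]
    for r in range(m.shape[0]):
        k=np.where(m[r])[0]
        if len(k): ed.append(Q[r,k[0]])
    ed=np.array(ed); f=np.polyfit(ed[4:-8,0],ed[4:-8,1],1); print('yaw',np.degrees(np.arctan(f[0])),'y edge at 420',np.polyval(f,420),'x range',Q[m][:,0].min(),Q[m][:,0].max()); return p
E
python3 - <<'E'
from h import *
go([416,-48,28],-0.9)
p=edge(); cv2.imwrite('pics/t15.png',cv2.resize(p[230:320,250:370,::-1],(800,600),interpolation=cv2.INTER_NEAREST))
E
```

```text
tool y [ 1.    -0.014  0.012] z [-0.014 -1.    -0.004] x [ 0.012  0.004 -1.   ]
pos [ 417.5 -102.3   28.5] F [ 0.5 -2.3 -1.2] t 19.53
turn about x 0.12
delta in end frame [  0.7  -2.4 -54.2]
delta tool [  0.7  -2.3 -54.3] world [-1.5 54.3 -0.5] j6 -29.80037098723613
yaw -12.910817150387436 y edge at 420 33.33211093629525 x range 342.2419090014664 499.3987003085126
```

View pics/t15.png

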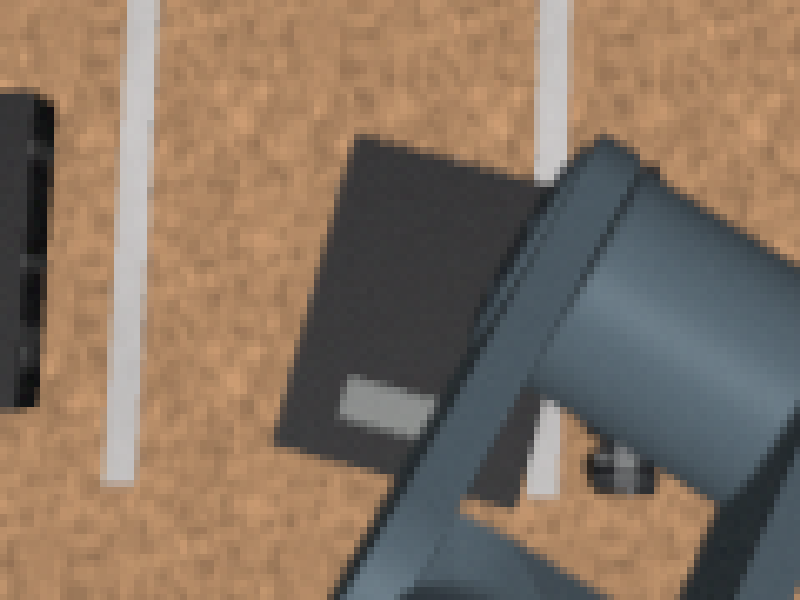

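>>> step_arm --steps "0 0.001 -0.006 0 0.2;0 0.001 -0.006 0 0.2;0 0.001 -0.006 0 0.2;0 0.001 -0.006 0 0.2;0 0 -0.006 0 0.2;0 0 -0.004 0 0.2;0 0 0 0 0.2"

```text
clock: 20.17
tool_pos: [422.2, -64.2, 28.6]
tcp_rot: [110.8, 89.3, 20.1]
force: [-0.8, -1.7, 0.1]
gripper_width: 0.802
```

```bash
python3 - <<'E'
from h import *
go([416,-48,28],-0.9)
p=edge()
E
```

```text
tool y [ 1.    -0.013  0.012] z [-0.013 -1.    -0.005] x [ 0.012  0.004 -1.   ]
pos [422.2 -64.2  28.6] F [-0.8 -1.7  0.1] t 20.17
turn about x 0.15
delta in end frame [  0.6  -6.5 -16.1]
delta tool [  0.6  -6.4 -16.1] world [-6.2 16.2 -0.6] j6 -24.75354497163884
yaw -7.159614168678323 y edge at 420 64.74641446646197 x range 344.7229718867891 495.8638985253666
```

>>> step_arm --steps "0 0 -0.004 0 0.2;0 0 -0.004 0 0.2;0 0 -0.004 0 0.2;0 0 -0.003 0 0.2;0 0 0 0 0.2;0 0 0.01 0 0.2;0 0 0.02 0 0.2;0 0 0.03 0 0.2;-0.03 0 0.02 0 0.2;-0.035 0 0 0 0.2;-0.035 0 0 0 0.2;-0.035 0 0 0 0.2"

```text
clock: 21.22
tool_pos: [411.6, -130.2, 158.2]
tcp_rot: [-152.8, 88.8, 116.6]
force: [0.2, -0.0, -0.1]
gripper_width: 0.797
```

>>> step_arm --steps "-0.03 0 0.03 0 0.2;0 0 0.04 0 0.2;0 0 0.04 0 0.2;0 0 0.04 0 0.2;0 0 0.03 0 0.2;0 0 0 0 0.2"

```text
clock: 21.72
tool_pos: [411.7, -321.5, 196.0]
tcp_rot: [157.3, 89.4, 67.1]
force: [0.1, -0.0, 0.3]
gripper_width: 0.802
```

```bash
python3 - <<'E'
from h import *
go([416,-48,28],-0.9)
p,d=grab_frame('side'); cv2.imwrite('pics/s16.png',p[:,:,::-1])
p,d=grab_frame('top'); cv2.imwrite('pics/t16.png',p[:,:,::-1])
P=cloud(d,'top')
for (a,b),n in(((205,260),'L'),((272,345),'R')):
    Q=P[225:315,a:b]; m=(Q[...,2]>72)&(Q[...,2]<90); rect(Q[m],n)
    r=cv2.minAreaRect(Q[m][:,:2].astype(np.float32)); c=np.array(r[0]); bx=cv2.boxPoints(r)
    top=bx[np.argsort(bx[:,0])]; u=top[2:].mean(0); mo=top[:2].mean(0); ln=np.array([-.0148,0]) 
    for q,k in((u,'underside'),(mo,'mouth')): print(k,np.round(q,1),'lane y',round(float((q[1]-27.84+.0148*q[0])),1))
    print('corner lane y',np.round(bx[:,1]-27.84+.0148*bx[:,0],1))
E
```

```text
tool y [ 1.    -0.005  0.004] z [-0.004 -1.    -0.009] x [ 0.004  0.009 -1.   ]
pos [ 411.7 -321.5  196. ] F [ 0.1 -0.   0.3] t 21.72
turn about x 0.64
delta in end frame [ 170.5   -0.6 -272. ]
delta tool [ 170.5    2.4 -272. ] world [   4.3  273.5 -168. ] j6 -51.217733686001736
L 1832 [449.1 212.7] [111.1 139.8] 88.9 z [74.9 80.1 85.1]
[[378.0, 159.0], [518.0, 156.0], [520.0, 267.0], [380.0, 270.0]]
underside [519.  211.4] lane y 191.3
mouth [379.2 214. ] lane y 191.8
corner lane y [136.3 135.7 246.8 247.3]
R 1835 [418.5  24. ] [110.4 140. ] 84.9 z [75.3 80.2 85.2]
[[344.0, -25.0], [483.0, -37.0], [493.0, 73.0], [354.0, 85.0]]
underside [488.2  17.9] lane y -2.7
mouth [348.8  30.2] lane y 7.5
corner lane y [-47.6 -57.8  52.3  62.6]
```

View pics/s16.png

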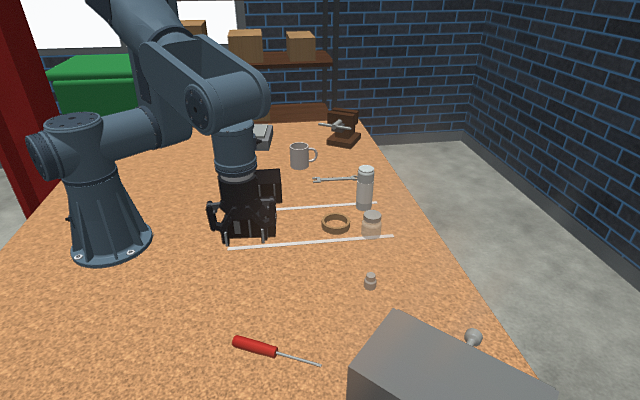

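View pics/t16.png

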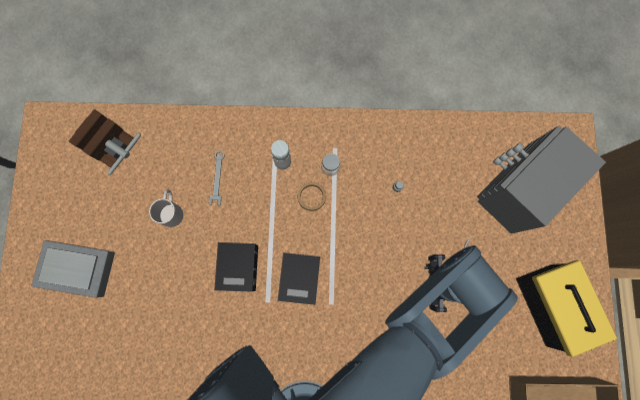

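The stamped crate (top px (300,278)) lies between the lines. The other crate (236,267) is well outside, no bystander has moved, and the gripper is clear. I hand in.

```bash
python3 -c "
from bench import *
print(sign_off())"
```

```text
the job is handed in; nothing more can be done
None
```

The job is handed in at about 22 s of the 72 s allowed; `sign_off` gives no verdict, so the results below are from my own last pictures.

I tipped the left crate (+y side), then the right one, onto their fronts by pushing behind the rim with the fingers rising along the wall. Neither was grasped or lifted. Turning the right crate a little on the bench brought its underside into the side camera's view and showed the round 68 mm stamp. I pushed that crate sideways into the lane with the open fingers.

**Stamped crate:**
- Its underside centre is about 3 mm from the lane's centre line and its mouth centre about 8 mm (35 mm allowed).
- All its corners are within about 63 mm, with the lines' inner edges at 90 mm.
- It lies about 5° off square to the bench axes, with its upper side 80 mm above the bench.

**Other crate:** It lies on its front, with its underside centre about 191 mm from the centre line (over 120 mm needed).

**Everything else:** The bystanders look unmoved in the top picture by eye; I did not re-measure them. The gripper touches nothing.

**What went wrong or was not checked:**
- During the push, the outer finger slipped past the crate's underside corner and the crate turned to about -18°. I backed off, shifted the fingers 25 mm, and brought it nearly square again.
- I identified the stamp on the right crate only. The left crate's underside never came into view.

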